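# Slide a nest block under a spring hold-down flap

## Robot

A 6-joint arm with a two-finger parallel gripper is mounted at the origin on a cart in front of the work surface, level with it; the furniture and walls round the work are solid. World frame = base frame: x ahead of the robot, y to its left, z up, the work surface at z = 0. Lengths are in m, angles in rad, forces in N, time in s.
With the tool pointing down it reaches from about 0.3 to 1 m from the base axis. Payload 5.1 kg.
Tool frame: the origin (TCP) lies at the very end of the fingers, on their centre line; the grasp point (between the pads) lies 19 mm behind it; z points along the fingers, y is the line along which they close (so a half turn about z gives the same grasp; the last joint's range is limited). The gripper opens to 95 mm and grips with 3 to 60 N. Pads are 20 mm wide; open, the fingers measure 119 mm over their backs; the gripper's body (75 mm by 180 mm) begins 59 mm behind the grasp point.
Start: joints at [1.126, 0.124, 1.65, -0, 1.367, -0.083], TCP at [0.23, 0.608, 0.177] pointing down, gripper open.
Joint ranges: [-2.61, 2.61], [-1.02, 2.33], [0.03, 2.71], [-1.35, 4.49], [0.32, 2.68], [-2.91, 2.91]. Speed limits (rad/s): [2.57, 2.57, 3.14, 3.14, 3.14, 3.14].

## Interface

Orientations are given as a 3x3 rotation matrix whose columns are the frame's x, y, z axes.
In Python, from plant import arm, capture, camera_params, finish_job gives the robot as it stands.
- The arm moves only by the shell command python3 -m inch 'ROWS'. ROWS is JSON, a list of rows, each a list of 5 numbers: the closure in counts, from 0 (fully open) to 255 (shut), then the shift along the tool's x, y, z in m, then the turn about the tool's z in rad. In form: [[gripper, dx, dy, dz, spin], ...]. A call has 1 to 8 rows; each row shifts and turns the commanded pose from where the row before left it, along the tool's axes as they then stand; what a row does not reach is not made up. A row lasts 1/12 s, in which the tool goes at most 41.7 mm and 7.16 degrees, less where a joint would pass 70% of its speed; a pose out of reach is approached as far as the arm can. A call is refused whole if a number of a shift passes 0.0417 or a number of a turn 0.125, either way. A call with a gripper value outside its range is refused whole. The fingers move at their own pace and stop on an object; the grip force is fixed at half the most. Time passes only in rows, so rows that do not move let the fingers close. It gives the time, the measured TCP pose, the force, the opening and the grip force at its end, in the units of the state.
- arm.get_obs(): the state, without advancing time (a new reading comes with each control period).
- capture(name): name is "scene" or "side" or "wrist"; returns (picture, depth): 480x640x3 uint8, blue, green, red; 480x640 float32, m along the optical axis (not along the pixel's ray), 0 where there is no reading.
- camera_params(name): a dict with "fx", "fy", "cx", "cy" (pixels), "world_to_cam" (4x4, takes a point from world to camera coordinates); the wrist camera has in their place "tool_from_camera" (4x4, takes a point from camera to tool coordinates, whose origin is the TCP and whose axes are the flange's). Camera axes: x right, y down, z forward; pixel columns grow to the right and rows downward; lengths in m; the calibration is good to about 2 mm. A picture is of the moment at which its call begins: read the wrist's pose just before it. camera_params takes no time and is no camera call.
- finish_job(): hands the job in; it is judged then, once.
The state is a dict: "t": time; "joint_pos": joint angles; "qd": joint speeds; "tau": joint torques, N m; "tcp_pos": TCP position; "eef_rot": TCP orientation; "contact_force": force on the tool from outside, world axes, zero at the start; "torque": the same for the moment, N m; "grip_width": opening from 0.0 (shut) to 1.0 (fully open); "gripper_force": force on a finger pad.
Only numpy, scipy, OpenCV 4.12 (cv2) and the standard library are available. Lean on these libraries where they do the work, as an engineer would, in place of code of your own. Each camera call takes 0.05 s, during which the arm holds its last target. There are 200 camera calls.

## Task

Load the hold-down station: press the red tread down with one fingertip so that the yellow spring flap stands wide open, and while it is held open push the pale nest block along the lane with the other fingertip, under the flap, until it is fully home against the orange end stop. Only then let the tread come up, so that the flap closes onto the block and holds it down, and move clear. Push only: do not lift or tip the block, and leave the marker, connectors, tweezers and cutter where they lie.

Things in the scene. Friction and masses are not known exactly. Their poses are not given: they have to be found in the camera images.
- station: Hold-down station, fixed: grey base plate 195 x 130 x 8 mm on the table. Origin: on the table top, on the lane's centre line, below the flap's front edge. x = push direction (away from the robot, to the end stop), y = left, z = up. Plate spans x -140 to +55, y -100 to +30 mm. Highest point 50 mm above the table with the flap shut, 80 mm with it open.
- lane (a point): Near end of the lane's centre line, on its floor (station x = -140, y = 0, z = 8 mm). The lane runs along station x to the stop, 45 mm between aluminium walls that are 6 mm thick and 16 mm above the table; open from above except below the flap.
- stop (a point): Foot of the orange end stop's near face, on the lane's floor (station x = +50, y = 0, z = 8 mm). The stop is 26 mm above the table. A block that is home touches it: block origin at station x = +19 mm, rear end at x = -12 mm, so it sticks out 12 mm in front of the flap.
- hinge (a point): On the axis of the flap's hinge rod (station x = 0, y = -36, z = 42 mm). The rod lies along station x from -127 to +51 mm, between lane and tread; its brackets reach 49 mm above the table.
- block: Pale grey nest block with a pocket in its top, 62 mm long, 40 wide, 24 high, about 0.12 kg. Origin: centre of its underside. Its y axis is its long axis and points along the lane towards the robot (opposite to station x); its x axis lies across the lane. It starts in the lane, its front 9 to 35 mm short of the flap.
- flap (a joint): Yellow spring flap over the lane's far end (station x 0 to 42 mm), hinged along the lane on the right (-y), black rubber bar below it. Value: opening in rad. 0 shut (bar 25 mm above the table; it stops the block, whose top is at 32), 0.42 wide open (bar at 40 mm, tread level), 0.52 hard stop, about 0.19 resting on the block. Springs shut when released; 3.5 to 5 N on the tread opens it.
- tread_near (a point): Near end (station x = -130 mm) of the top centre line of the red tread: a bar along the lane, 130 x 30 mm, right of the hinge, part of the flap. Pressed down anywhere along it, it opens the flap. Shut: line at station y = -85, z = 40 mm, face tilted 0.42 rad; at 0.42 rad: level, y = -80, z = 20 mm, facing the block's lower half; hard stop at z = 16 mm. A fingertip can slide along it.
- tread_far (a point): Far end (station x = 0) of the top centre line of the red tread.
- marker: Bystander: marker pen with a blue cap, 14 x 128 x 16 mm, lying left of the station. Origin under its middle.
- connector_1: Bystander: black connector housing, 18 x 26 x 14 mm, on the table left of the station. Origin under its middle.
- connector_3: Bystander: dark grey connector housing, 18 x 27 x 14 mm, left of the station. Origin under its middle.
- connector_5: Bystander: white connector housing, 16 x 22 x 12 mm, left of the station. Origin under its middle.
- tweezers: Bystander: tweezers with a blue heel, 16 x 124 x 10 mm, right of the station. Origin under their middle.
- flush_cutter: Bystander: blue-handled flush cutter, 56 x 125 x 12 mm, right of the station. Origin under its middle.
Mind the look-alikes: they are no part of the job. Of the things that look like the block, the smaller one is meant.

How it is judged:
On the way, in this order (a step that is already met when the one before it is completed fails the run):
1. the flap is held wide open (at least 0.33 rad) while the block is still in front of it (value of joint flap above 0.33 rad and x of block in the frame of station below -0.03 m), for 0.2 s.
2. with the flap still open (at least 0.30 rad), the block has reached the end stop (within 2.5 mm) (value of joint flap above 0.3 rad and x of block in the frame of station above 0.0165 m), for 0.1 s.
At the end, for the whole second after the job is handed in: The block lies flat in the lane against the end stop (within 2.5 mm), straight within 0.12 rad, at rest, and the released flap rests on it (opening 0.12 to 0.26 rad) (x of block in the frame of station between 0.0165 and 0.022 m and y of block in the frame of station between -0.005 and 0.005 m and height (world z) of block below 0.011 m and angle between block's own z axis and vertical below 0.06 rad and angle between the y axis of block and the x axis of station, either way round below 0.12 rad and value of joint flap between 0.12 and 0.26 rad and velocity of joint flap between -0.05 and 0.05 rad/s and linear speed of block below 0.01 m/s); the robot touches nothing.
It fails at once if the block is lifted (more than 10 mm) or tipped (more than 0.3 rad) (height (world z) of block above 0.018 m or angle between block's own z axis and vertical above 0.3 rad).
It fails at once if a marker, connector, tweezers or cutter is moved more than 20 mm (distance of any of marker, connector_1, connector_3, connector_5, tweezers, flush_cutter from where it was at the start of the episode above 0.02 m).
It also fails if it takes over 38 s, if anything falls off the work surface, if the arm or the gripper's body presses on something with over 40 N, if the wrist force passes 120 N, or if a joint passes its speed limit or range.

## Working session

There is one attempt and no reset: what is moved stays moved. The work goes in short steps, Python scripts to look and compute and a shell command to move; the robot and the scene stay as the last step left them, time stands still between calls to the robot, and variables do not carry over. Pictures are saved under pics/ and viewed, at most 10 in all, crops included, and the job is handed in when it is done.

```bash
ls; mkdir -p pics; python3 - <<'E'
from plant import arm,capture,camera_params
import cv2,numpy as np
o=arm.get_obs();print(o['t'],o['tcp_pos'],o['eef_rot'].round(3) if hasattr(o['eef_rot'],'round') else o['eef_rot'])
for n in('scene','side'):
    p,d=capture(n);cv2.imwrite(f'pics/{n}0.png',p);np.save(f'{n}0.npy',d)
    c=camera_params(n);print(n,c['fx'],c['cx'],c['cy'],np.round(c['world_to_cam'],3).tolist())
c=camera_params('wrist');print(np.round(c['tool_from_camera'],3).tolist())
E
```

```text
pics
0.0 [0.22978698 0.6072601  0.17561905] [[-0.935  0.354 -0.001]
 [ 0.354  0.935 -0.002]
 [ 0.    -0.002 -1.   ]]
scene 496.9668178350142 318.0851596114394 240.23554843665596 [[0.887, -0.461, 0.013, -0.519], [-0.32, -0.636, -0.702, 0.194], [0.332, 0.618, -0.712, 1.138], [0.0, 0.0, 0.0, 1.0]]
side 568.7346240382005 308.5159052943091 236.6810328994102 [[-0.996, -0.094, 0.007, 0.517], [-0.043, 0.382, -0.923, 0.095], [0.084, -0.92, -0.384, 0.974], [0.0, 0.0, 0.0, 1.0]]
[[0.0, -0.96, -0.278, 0.079], [1.0, 0.0, 0.0, -0.001], [-0.0, -0.278, 0.96, -0.208], [0.0, 0.0, 0.0, 1.0]]
```

View pics/scene0.png

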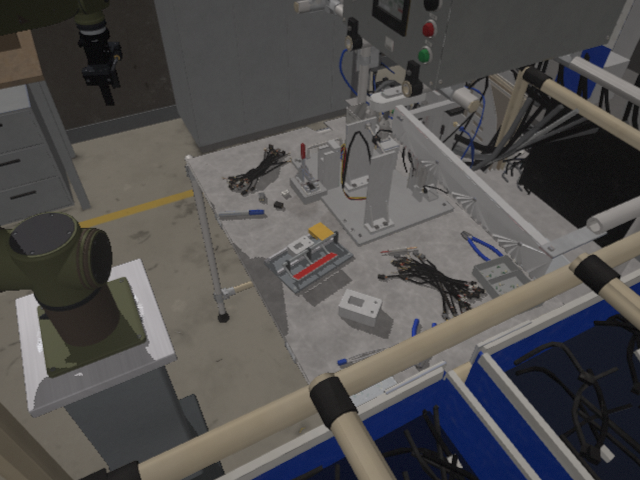

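View pics/side0.png

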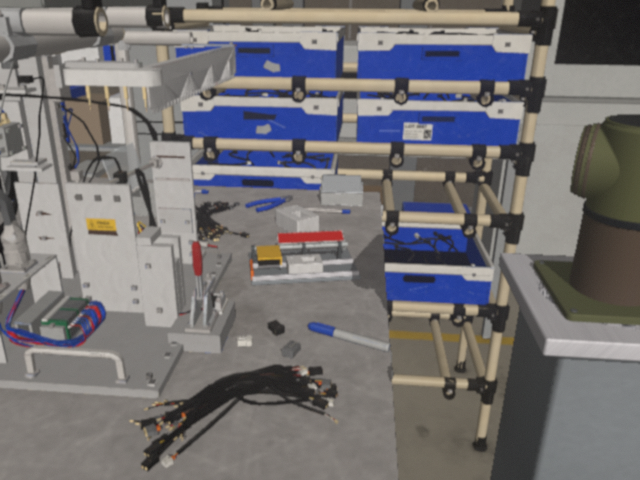

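The scene view shows the station at about (312,260), with the red tread at (315,266) and the yellow flap at (321,231). Block candidates are the small pale block in the lane at (299,243) and the larger pale box at (360,307). There is also a far grey box at (342,190) in the side view. The smaller one, in the lane, fits the description. Next I'll check it in a close crop and measure.

```bash
cat > h.py <<'E'
import cv2,numpy as np
from plant import arm,capture,camera_params
def masks(p):
    h=cv2.cvtColor(p,cv2.COLOR_BGR2HSV)
    red=cv2.inRange(h,(0,150,90),(6,255,255))|cv2.inRange(h,(172,150,90),(180,255,255))
    yel=cv2.inRange(h,(17,140,110),(32,255,255)); org=cv2.inRange(h,(8,160,110),(15,255,255))
    return red,yel,org
def cam(n,obs=None):
    c=camera_params(n)
    if n=='wrist':
        T=np.eye(4);T[:3,:3]=obs['eef_rot'];T[:3,3]=obs['tcp_pos'];W=T@np.array(c['tool_from_camera'])
    else: W=np.linalg.inv(c['world_to_cam'])
    return c,W
def ray(n,uv,z,obs=None):
    c,W=cam(n,obs);uv=np.atleast_2d(uv).astype(float)
    d=np.c_[(uv[:,0]-c['cx'])/c['fx'],(uv[:,1]-c['cy'])/c['fy'],np.ones(len(uv))]@W[:3,:3].T
    return W[:3,3]+d*((z-W[2,3])/d[:,2])[:,None]
def pts(n,mask,depth,obs=None):
    c,W=cam(n,obs);v,u=np.nonzero((mask>0)&(depth>0));z=depth[v,u]
    P=np.c_[(u-c['cx'])/c['fx']*z,(v-c['cy'])/c['fy']*z,z]
    return P@W[:3,:3].T+W[:3,3]
E
python3 - <<'E'
from h import *
out=[]
for n,(x0,y0,x1,y1) in(('scene',(260,210,370,310)),('side',(230,220,370,290))):
    p=cv2.imread(f'pics/{n}0.png');d=np.load(f'{n}0.npy')
    for k,m in zip('ryo',masks(p)):
        r=np.zeros_like(m);r[y0:y1,x0:x1]=m[y0:y1,x0:x1]
        P=pts(n,r,d)
        if len(P)<5: print(n,k,len(P));continue
        print(n,k,len(P),np.median(P,0).round(3),'rect',cv2.boxPoints(cv2.minAreaRect(cv2.findNonZero(r))).round(1).tolist())
        c=np.median(P,0);Q=P[np.linalg.norm(P-c,axis=1)<.09];e=np.linalg.svd(Q-Q.mean(0),full_matrices=False)[2][0];s=(Q-Q.mean(0))@e;print('  axis',e.round(3),'ends',(Q.mean(0)+e*s.min()).round(3),(Q.mean(0)+e*s.max()).round(3))
    out.append(cv2.resize(p[y0:y1,x0:x1],(600,int(600*(y1-y0)/(x1-x0))),interpolation=cv2.INTER_CUBIC))
cv2.imwrite('pics/c0.png',cv2.resize(np.vstack(out),None,fx=.69,fy=.69))
E
```

```text
scene r 204 [ 0.522 -0.099  0.04 ] rect [[293.6000061035156, 275.29998779296875], [332.8999938964844, 250.6999969482422], [335.5, 254.8000030517578], [296.1000061035156, 279.3999938964844]]
  axis [-0.972 -0.234  0.008] ends [ 0.587 -0.083  0.038] [ 0.466 -0.112  0.039]
scene y 224 [ 0.588 -0.006  0.047] rect [[308.3999938964844, 229.0], [324.3999938964844, 219.39999389648438], [332.5, 232.89999389648438], [316.5, 242.5]]
  axis [-0.31   0.951 -0.014] ends [ 0.597 -0.033  0.048] [0.579 0.021 0.047]
scene o 0
side r 499 [ 0.526 -0.099  0.038] rect [[278.70001220703125, 234.0], [341.70001220703125, 231.0], [342.1000061035156, 239.10000610351562], [279.1000061035156, 242.10000610351562]]
  axis [0.974 0.228 0.001] ends [ 0.466 -0.113  0.037] [ 0.585 -0.085  0.037]
side y 319 [0.59  0.003 0.045] rect [[257.0, 246.0], [281.0, 246.0], [281.0, 262.0], [257.0, 262.0]]
  axis [-0.284  0.958 -0.037] ends [ 0.598 -0.029  0.045] [0.583 0.024 0.043]
side o 24 [0.617 0.03  0.023] rect [[249.89999389648438, 260.1000061035156], [251.3000030517578, 260.0], [252.5, 275.0], [251.0, 275.1000061035156]]
  axis [-0.215  0.972 -0.099] ends [ 0.625 -0.01   0.025] [0.615 0.036 0.02 ]
```

View pics/c0.png

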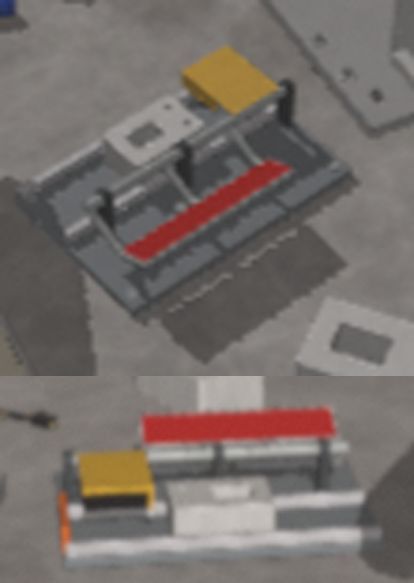

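The crop confirms the choice: a pale block with a pocket sits in the lane just short of the flap. The station yaw is about 0.233 rad, with its origin near (0.569, -0.001). I'll turn the tool first, then travel.

```bash
python3 -m inch '[[72,0,0,0,-0.119],[72,0,0,0,-0.119],[72,0,0,0,-0.119],[72,0,0,0,-0.119],[72,0,0,0,-0.119],[72,0,0,0,0]]'
python3 -m inch '[[72,-0.0041,-0.0395,0,0],[72,-0.0041,-0.0395,0,0],[72,-0.0041,-0.0395,0,0],[72,-0.0041,-0.0395,0,0],[72,-0.0041,-0.0395,0,0],[72,-0.0041,-0.0395,0,0],[72,-0.0041,-0.0395,0,0],[72,-0.0041,-0.0395,0,0]]'
```

```text
t: 0.6
tcp_pos: [0.2299, 0.6075, 0.1761]
eef_rot: [[-0.972, -0.233, -0.001], [-0.233, 0.972, -0.001], [0.001, -0.001, -1.0]]
contact_force: [0.1, -0.5, -0.2]
grip_width: 0.722
gripper_force: 0.0
t: 1.27
tcp_pos: [0.335, 0.3062, 0.1766]
eef_rot: [[-0.974, -0.228, 0.0], [-0.228, 0.974, -0.0], [-0.0, -0.0, -1.0]]
contact_force: [1.8, 0.2, -0.1]
grip_width: 0.717
gripper_force: 0.0
```

```bash
python3 -m inch '[[72,-0.0041,-0.0395,0,0],[72,-0.0041,-0.0395,0,0],[72,-0.0041,-0.0395,0,0],[72,-0.0041,-0.0395,0,0],[72,-0.0041,-0.0395,0,0],[72,-0.0041,-0.0395,0,0],[72,-0.0041,-0.0395,0,0],[72,-0.0041,-0.0395,0,0]]'
python3 -m inch '[[72,-0.0041,-0.0395,0,0],[72,-0.0041,-0.0395,0,0],[72,0,0,0,0],[72,0,0,0,0]]'
python3 - <<'E'
from h import *
o=arm.get_obs();p,d=capture('wrist');cv2.imwrite('pics/w1.png',p);np.save('w1.npy',d)
import pickle;pickle.dump({k:np.array(o[k]) for k in('tcp_pos','eef_rot')},open('w1.pkl','wb'))
for k,m in zip('ryo',masks(p)):
    P=pts('wrist',m,d,o)
    if len(P)<5: print(k,len(P));continue
    c,s,a=cv2.minAreaRect(P[:,:2].astype(np.float32));print(k,len(P),np.median(P,0).round(4),c,s,a)
E
```

```text
t: 1.93
tcp_pos: [0.44, 0.0062, 0.1769]
eef_rot: [[-0.974, -0.227, 0.001], [-0.227, 0.974, 0.0], [-0.001, -0.0, -1.0]]
contact_force: [0.5, 0.3, -0.1]
grip_width: 0.716
gripper_force: 0.0
t: 2.27
tcp_pos: [0.4661, -0.0684, 0.1765]
eef_rot: [[-0.974, -0.225, -0.001], [-0.225, 0.974, 0.001], [0.001, 0.001, -1.0]]
contact_force: [-0.4, -0.1, -1.0]
grip_width: 0.715
gripper_force: 0.0
r 3024 [ 0.5191 -0.1016  0.04  ] (0.5953425168991089, -0.09801597893238068) (0.2701309621334076, 0.04452318698167801) 1.9996049404144287
y 971 [ 0.571  -0.0207  0.0474] (0.4869385063648224, 0.09166038781404495) (0.15675802528858185, 0.3860245943069458) 9.226469993591309
o 8 [0.4926 0.282  0.0057] (0.49208784103393555, 0.2830924987792969) (0.00734808761626482, 0.0024782447144389153) 88.54630279541016
```

View pics/w1.png

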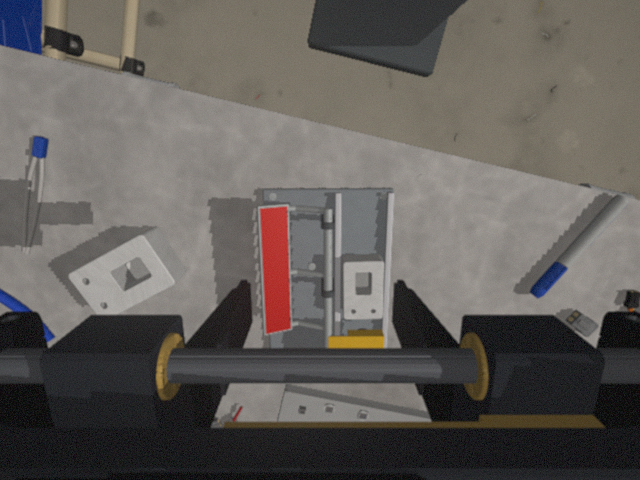

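The wrist view shows the tread at (275,268), the block's top face at cols 343–383 and rows 255–319 with its rear edge at row 255, the lane walls at cols 338 and 390, and the plate's near edge at row 188. I'll convert these to station coordinates.

```bash
python3 - <<'E'
from h import *
import pickle
o=pickle.load(open('w1.pkl','rb'));p=cv2.imread('pics/w1.png')
r=masks(p)[0];r[:,:250]=0;r[:,305:]=0
c=max(cv2.findContours(r,0,2)[0],key=cv2.contourArea)
b=cv2.boxPoints(cv2.minAreaRect(c));print(b.round(1).tolist())
B=ray('wrist',b,.04,o);(cx,s,a)=cv2.minAreaRect(B[:,:2].astype(np.float32));print('tread',cx,s,a)
T=np.array(cx)
L=max([(B[(i+1)%4]-B[i])[:2] for i in range(4)],key=np.linalg.norm);L=L*np.sign(L[0]);yaw=np.arctan2(L[1],L[0]);print('yaw tread',yaw)
g=cv2.cvtColor(p,cv2.COLOR_BGR2GRAY)[245:330,335:395];m=np.zeros((480,640),np.uint8)
m[245:330,335:395]=(g>135)*255
m=cv2.morphologyEx(m,cv2.MORPH_OPEN,np.ones((9,9)))
c2=max(cv2.findContours(m,0,2)[0],key=cv2.contourArea);bb=cv2.boxPoints(cv2.minAreaRect(c2));print('block px',bb.round(1).tolist())
yaw=.231
ex=np.array([np.cos(yaw),np.sin(yaw)]);ey=np.array([-ex[1],ex[0]])
O=T+.065*ex+.085*ey;print('origin',O)
st=lambda P:np.c_[(P[:,:2]-O)@ex,(P[:,:2]-O)@ey].round(4).tolist()
print('block',st(ray('wrist',bb,.032,o)))
print('plate corners',st(ray('wrist',[[258,188],[393,188]],.008,o)),'walls',st(ray('wrist',[[338,230],[390,230]],.016,o)))
print('tcp',st(o['tcp_pos'][None]),'toolyaw',np.arctan2(-o['eef_rot'][1,0],-o['eef_rot'][0,0]))
E
```

```text
[[260.5, 207.6999969482422], [286.0, 206.89999389648438], [289.8999938964844, 331.29998779296875], [264.3999938964844, 332.1000061035156]]
tread (0.5240025520324707, -0.10145387798547745) (0.12701725959777832, 0.02552897110581398) 13.285564422607422
yaw tread 0.21343205624947795
block px [[344.0, 261.0], [389.0, 261.0], [389.0, 318.0], [344.0, 318.0]]
origin [ 0.56781518 -0.00382983]
block [[-0.0736, -0.0183], [-0.0734, 0.0253], [-0.0124, 0.0281], [-0.0127, -0.0176]]
plate corners [[-0.1414, -0.1022], [-0.1409, 0.0303]] walls [[-0.1006, -0.0237], [-0.1004, 0.0278]]
tcp [[-0.1138, -0.0396]] toolyaw 0.22664793458747787
```

```bash
python3 -m inch '[[72,0,0,0.03,0],[72,0,0,0.03,0],[72,0,0,0.03,0],[72,0,0,0.02,0],[72,0,0,0.01,0],[72,0,0,0,0],[72,0,0,0,0]]'
python3 -m inch '[[72,0,0,0.008,0],[72,0,0,0.006,0],[72,0,0,0.005,0],[72,0,0,0.005,0],[72,0,0,0.004,0],[72,0,0,0,0],[72,0,0,0,0],[72,0,0,0,0]]'
python3 - <<'E'
from h import *
o=arm.get_obs();print(o['tcp_pos'],o['contact_force'])
p,d=capture('side');q,e=capture('scene')
cv2.imwrite('pics/c1.png',np.vstack([cv2.resize(p[205:295,230:380],(500,300),interpolation=2),cv2.resize(q[205:295,250:370],(400,300),interpolation=2)[:, :].repeat(1,0) if 0 else cv2.copyMakeBorder(cv2.resize(q[205:295,250:370],(400,300),interpolation=2),0,0,0,100,0)]))
E
```

```text
t: 2.9
tcp_pos: [0.4663, -0.0659, 0.0573]
eef_rot: [[-0.973, -0.232, 0.0], [-0.232, 0.973, 0.0], [-0.0, 0.0, -1.0]]
contact_force: [0.3, -0.0, 0.1]
grip_width: 0.717
gripper_force: 0.0
t: 3.57
tcp_pos: [0.4664, -0.0669, 0.029]
eef_rot: [[-0.973, -0.231, 0.0], [-0.231, 0.973, -0.0], [-0.0, -0.0, -1.0]]
contact_force: [-0.3, -1.1, -0.7]
grip_width: 0.718
gripper_force: 0.0
[ 0.46639159 -0.0669054   0.02901938] [-0.30242739 -1.09182219 -0.70217806]
```

View pics/c1.png

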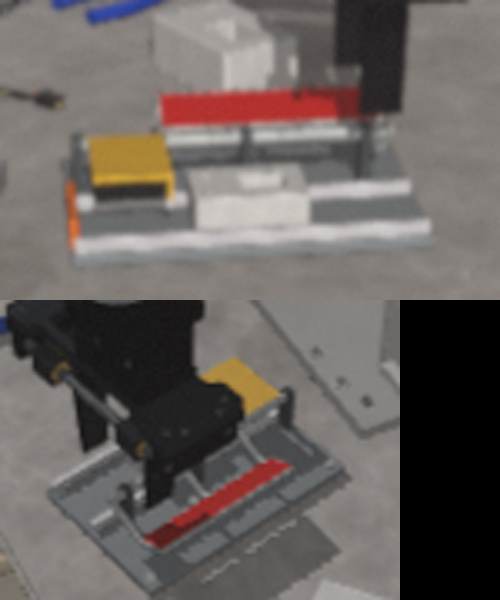

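The flap is still shut. The right finger seems to be inward of the tread, since the tread is visible below its tip at about (298,266) in the scene view. I'll measure the fingertips.

```bash
python3 - <<'E'
from h import *
o=arm.get_obs();q,d=capture('scene');p,d2=capture('side')
yaw=.229;ex=np.array([np.cos(yaw),np.sin(yaw)]);ey=np.array([-ex[1],ex[0]]);O=np.array([.568,-.0035])
st=lambda P:np.c_[(P[:,:2]-O)@ex,(P[:,:2]-O)@ey,P[:,2]].round(3)
print('tcp',st(np.array(o['tcp_pos'])[None]))
print(st(ray('scene',[[298,266.5],[277.6,250.6]],.029)))
for n,im,dd in(('scene',q,d),('side',p,d2)):
    m=(im.max(2)<45).astype(np.uint8)
    P=pts(n,m,dd);S=st(P)
    k=(abs(S[:,0]+.115)<.05)&(S[:,1]>-.13)&(S[:,1]<.09)&(S[:,2]>.02)&(S[:,2]<.075)
    S=S[k]
    for lo,hi in((.025,.05),(.05,.075)):
        a=S[(S[:,2]>=lo)&(S[:,2]<hi)];h,_=np.histogram(a[:,1],np.arange(-.13,.1,.01));print(n,lo,dict((round(-.13+.01*i,2),int(v)) for i,v in enumerate(h) if v))
    print('flap/tread z',np.median(pts(n,masks(im)[0]*(np.abs(np.arange(640)-310)<40).astype(np.uint8),dd),0))
E
```

```text
tcp [[-0.113 -0.039  0.029]]
[[-0.093 -0.053  0.029]
 [-0.099  0.023  0.029]]
scene 0.025 {-0.04: 1}
scene 0.05 {-0.08: 4, -0.01: 4}
flap/tread z [ 0.5370684  -0.09557801  0.03976817]
side 0.025 {}
side 0.05 {-0.08: 12, -0.01: 15, 0.0: 11}
flap/tread z [ 0.53104951 -0.09750332  0.03742509]
```

```bash
python3 - <<'E'
from h import *
q,d=capture('scene');p,d2=capture('side')
yaw=.229;ex=np.array([np.cos(yaw),np.sin(yaw)]);ey=np.array([-ex[1],ex[0]]);O=np.array([.568,-.0035])
for n,im,dd in(('scene',q,d),('side',p,d2)):
    P=pts(n,(im.max(2)<60).astype(np.uint8),dd);S=np.c_[(P[:,:2]-O)@ex,(P[:,:2]-O)@ey,P[:,2]]
    for y0 in(-.08,0):
        a=S[(abs(S[:,0]+.113)<.025)&(abs(S[:,1]-y0)<.018)&(S[:,2]>.012)&(S[:,2]<.12)]
        print(n,y0,len(a),np.sort(a[:,2])[:12].round(3), 'x',np.percentile(a[:,0],[5,95]).round(3),'y',np.percentile(a[:,1],[5,95]).round(3))
E
```

```text
scene -0.08 62 [0.069 0.07  0.071 0.072 0.072 0.073 0.073 0.075 0.075 0.077 0.077 0.078] x [-0.126 -0.106] y [-0.083 -0.076]
scene 0 97 [0.069 0.07  0.071 0.072 0.073 0.073 0.075 0.076 0.076 0.076 0.078 0.078] x [-0.126 -0.106] y [-0.007  0.   ]
side -0.08 119 [0.066 0.066 0.066 0.067 0.067 0.067 0.068 0.068 0.068 0.068 0.069 0.069] x [-0.113 -0.101] y [-0.077 -0.071]
side 0 337 [0.065 0.065 0.067 0.067 0.067 0.067 0.068 0.068 0.068 0.068 0.068 0.068] x [-0.12  -0.101] y [-0.001  0.007]
```

```bash
python3 - <<'E'
from h import *
p,d=capture('side');q,e=capture('scene');print(arm.get_obs()['tcp_pos'])
a=cv2.resize(p[150:280,290:400],(508,600),interpolation=2);b=cv2.resize(q[190:290,255:303],(288,600),interpolation=2)
cv2.imwrite('pics/c2.png',cv2.convertScaleAbs(np.hstack([a,b]),alpha=1.6,beta=20))
E
```

```text
[ 0.46628576 -0.06680757  0.02897112]
```

View pics/c2.png

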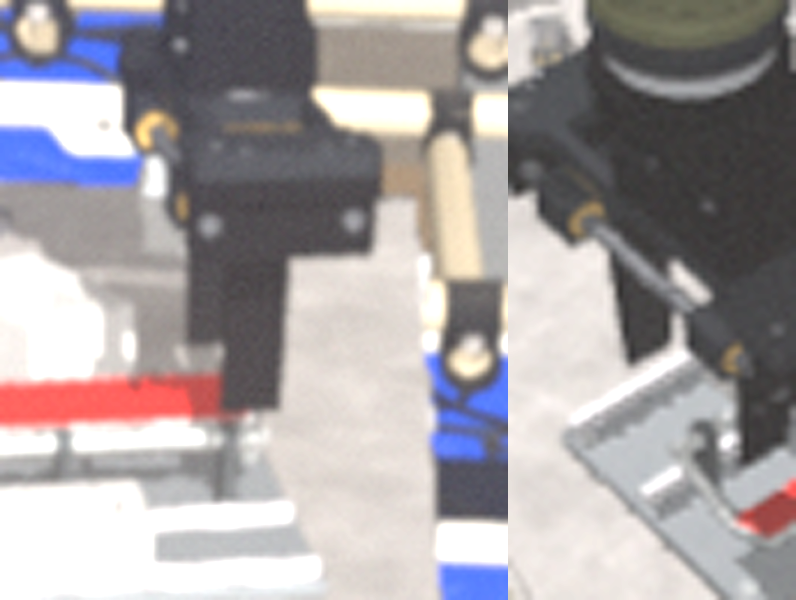

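The view shows both fingertips really about 37 mm above the reported TCP height. The left tip is at side pixel (345,238), z≈0.067, and nothing touches the tread. I'll go down further in small steps, checking the force.

```bash
python3 -m inch '[[72,0,0,0.01,0],[72,0,0,0.007,0],[72,0,0,0,0],[72,0,0,0,0]]'
python3 -m inch '[[72,0,0,0.005,0],[72,0,0,0.005,0],[72,0,0,0,0],[72,0,0,0,0]]'
python3 - <<'E'
from h import *
q,d=capture('scene');p,d2=capture('side')
yaw=.229;ex=np.array([np.cos(yaw),np.sin(yaw)]);ey=np.array([-ex[1],ex[0]]);O=np.array([.568,-.0035])
for n,im,dd in(('scene',q,d),('side',p,d2)):
    P=pts(n,(im.max(2)<60).astype(np.uint8),dd);S=np.c_[(P[:,:2]-O)@ex,(P[:,:2]-O)@ey,P[:,2]]
    for y0 in(-.08,0):
        a=S[(abs(S[:,0]+.113)<.025)&(abs(S[:,1]-y0)<.018)&(S[:,2]>.012)&(S[:,2]<.12)]
        print(n,y0,len(a),np.sort(a[:,2])[:8].round(3))
    for k,m in zip('ry',masks(im)):
        P=pts(n,m,dd);S=np.c_[(P[:,:2]-O)@ex,(P[:,:2]-O)@ey,P[:,2]];S=S[(abs(S[:,0]+.04)<.1)&(abs(S[:,1]+.03)<.1)];print(k,len(S),np.median(S,0).round(3),np.percentile(S[:,2],[5,95]).round(3))
E
```

```text
t: 4.3
tcp_pos: [0.4652, -0.0665, 0.0106]
eef_rot: [[-0.973, -0.231, -0.002], [-0.231, 0.973, 0.001], [0.002, 0.001, -1.0]]
contact_force: [-0.1, -0.5, 0.1]
grip_width: 0.718
gripper_force: 0.0
t: 4.63
tcp_pos: [0.4658, -0.0667, 0.0014]
eef_rot: [[-0.973, -0.231, -0.001], [-0.231, 0.973, 0.0], [0.001, 0.0, -1.0]]
contact_force: [1.2, 0.0, 1.3]
grip_width: 0.719
gripper_force: 0.0
scene -0.08 56 [0.039 0.043 0.043 0.043 0.043 0.044 0.044 0.045]
scene 0 127 [0.04  0.041 0.042 0.042 0.042 0.043 0.044 0.045]
r 128 [-0.044 -0.083  0.04 ] [0.034 0.044]
y 234 [ 0.019 -0.006  0.047] [0.043 0.05 ]
side -0.08 110 [0.039 0.039 0.039 0.04  0.041 0.041 0.041 0.041]
side 0 388 [0.036 0.038 0.039 0.039 0.039 0.039 0.039 0.039]
r 405 [-0.051 -0.083  0.038] [0.033 0.042]
y 322 [0.022 0.002 0.045] [0.037 0.046]
```

```bash
cat > chk.py <<'E'
from h import *
q,d=capture('scene');p,d2=capture('side');print('force',np.round(arm.get_obs()['contact_force'],1))
yaw=.229;ex=np.array([np.cos(yaw),np.sin(yaw)]);ey=np.array([-ex[1],ex[0]]);O=np.array([.568,-.0035])
for n,im,dd in(('scene',q,d),('side',p,d2)):
    for k,m in zip('ry',masks(im)):
        P=pts(n,m,dd);S=np.c_[(P[:,:2]-O)@ex,(P[:,:2]-O)@ey,P[:,2]];S=S[(abs(S[:,0]+.04)<.1)&(abs(S[:,1]+.03)<.1)]
        if len(S)<9: print(n,k,len(S));continue
        f=np.polyfit(S[:,1],S[:,2],1);print(n,k,len(S),np.median(S,0).round(3),np.percentile(S[:,2],[5,95]).round(3),'slope',f[0].round(3))
h=cv2.cvtColor(p,cv2.COLOR_BGR2HSV);m=((h[...,1]<45)&(h[...,2]>110)).astype(np.uint8)
P=pts('side',m,d2);S=np.c_[(P[:,:2]-O)@ex,(P[:,:2]-O)@ey,P[:,2]]
S=S[(abs(S[:,1])<.021)&(abs(S[:,2]-.03)<.005)&(abs(S[:,0]+.045)<.09)]
if len(S):print('block x',np.percentile(S[:,0],[2,98]).round(3),len(S))
E
python3 -m inch '[[72,0,0,0.005,0],[72,0,0,0.005,0],[72,0,0,0,0],[72,0,0,0,0]]'
python3 -m inch '[[72,0,0,0.004,0],[72,0,0,0.004,0],[72,0,0,0,0],[72,0,0,0,0]]'
python3 chk.py
```

```text
t: 5.07
tcp_pos: [0.467, -0.0661, -0.0077]
eef_rot: [[-0.973, -0.231, 0.001], [-0.231, 0.973, 0.001], [-0.002, 0.001, -1.0]]
contact_force: [0.1, 5.2, 5.8]
grip_width: 0.717
gripper_force: 3.1
t: 5.4
tcp_pos: [0.4669, -0.0654, -0.0153]
eef_rot: [[-0.973, -0.231, 0.001], [-0.231, 0.973, 0.003], [-0.001, 0.002, -1.0]]
contact_force: [-1.5, 7.7, 9.2]
grip_width: 0.723
gripper_force: 4.5
force [-1.5  7.2  9.1]
scene r 285 [-0.061 -0.081  0.023] [0.02  0.026] slope -0.094
scene y 278 [ 0.019 -0.01   0.057] [0.049 0.066] slope 0.125
side r 0
side y 85 [0.017 0.015 0.061] [0.052 0.064] slope 0.313
block x [-0.07 -0.01] 351
```

```bash
python3 -m inch '[[72,0,0,0.0025,0],[72,0,0,0,0],[72,0,0,0,0]]'
python3 chk.py; python3 - <<'E'
from h import *
yaw=.229;ex=np.array([np.cos(yaw),np.sin(yaw)]);ey=np.array([-ex[1],ex[0]]);O=np.array([.568,-.0035])
for n in('scene','side'):
    im,dd=capture(n);P=pts(n,(im.max(2)<60).astype(np.uint8),dd);S=np.c_[(P[:,:2]-O)@ex,(P[:,:2]-O)@ey,P[:,2]]
    S=S[(abs(S[:,0]+.1)<.09)&(abs(S[:,1]+.04)<.1)]
    for z in np.arange(.02,.16,.01):
        a=S[abs(S[:,2]-z)<.005]
        if len(a)>5: print(n,round(z,3),'x',np.percentile(a[:,0],[3,97]).round(3),'y',np.percentile(a[:,1],[3,97]).round(3))
E
```

```text
t: 5.75
tcp_pos: [0.4672, -0.0655, -0.0174]
eef_rot: [[-0.973, -0.231, 0.001], [-0.231, 0.973, 0.002], [-0.002, 0.002, -1.0]]
contact_force: [-1.1, 7.1, 10.8]
grip_width: 0.715
gripper_force: 4.8
force [-1.7  7.2  9. ]
scene r 291 [-0.061 -0.08   0.021] [0.017 0.024] slope -0.616
scene y 277 [ 0.019 -0.011  0.059] [0.049 0.069] slope 0.208
side r 0
side y 53 [0.014 0.014 0.064] [0.053 0.066] slope 0.398
block x [-0.07 -0.01] 364
scene 0.02 x [-0.124 -0.106] y [-0.077 -0.002]
scene 0.03 x [-0.124 -0.104] y [-0.079 -0.002]
scene 0.04 x [-0.125 -0.106] y [-0.081 -0.001]
scene 0.05 x [-0.125 -0.112] y [-0.081  0.001]
scene 0.06 x [-0.125 -0.112] y [-0.082  0.003]
scene 0.07 x [-0.124 -0.104] y [-0.081  0.006]
scene 0.08 x [-0.125 -0.107] y [-0.079  0.001]
scene 0.1 x [-0.146 -0.085] y [-0.122  0.038]
scene 0.11 x [-0.148 -0.087] y [-0.122  0.038]
scene 0.12 x [-0.148 -0.105] y [-0.126  0.036]
scene 0.13 x [-0.148 -0.091] y [-0.129  0.043]
scene 0.14 x [-0.146 -0.084] y [-0.129  0.046]
scene 0.15 x [-0.139 -0.095] y [-0.091 -0.02 ]
scene 0.16 x [-0.139 -0.096] y [-0.09  -0.026]
side 0.02 x [-0.119 -0.1  ] y [-0.003  0.003]
side 0.03 x [-0.12 -0.1 ] y [-0.074  0.007]
side 0.04 x [-0.119 -0.1  ] y [-0.075  0.007]
side 0.05 x [-0.119 -0.1  ] y [-0.074  0.008]
side 0.06 x [-0.121 -0.1  ] y [0.002 0.008]
side 0.07 x [-0.12  -0.099] y [0.001 0.01 ]
side 0.08 x [-0.12 -0.1 ] y [0.003 0.011]
side 0.1 x [-0.141 -0.077] y [-0.098  0.047]
side 0.11 x [-0.142 -0.076] y [-0.113  0.047]
side 0.12 x [-0.141 -0.077] y [-0.114  0.051]
side 0.13 x [-0.14  -0.077] y [-0.102  0.053]
side 0.14 x [-0.138 -0.079] y [-0.105  0.053]
side 0.15 x [-0.133 -0.087] y [-0.077 -0.02 ]
side 0.16 x [-0.133 -0.089] y [-0.072 -0.019]
```

Flap is at about 0.4 rad, and the gripper body is at z≈0.095, clear of the flap. Now the push.

```bash
python3 -m inch '[[72,-0.006,0,0,0],[72,-0.008,0,0,0],[72,-0.008,0,0,0],[72,-0.006,0,0,0],[72,-0.005,0,0,0],[72,-0.005,0,0,0],[72,-0.005,0,0,0],[72,-0.005,0,0,0]]'
python3 chk.py
```

```text
t: 6.62
tcp_pos: [0.5121, -0.0563, -0.0187]
eef_rot: [[-0.973, -0.232, -0.003], [-0.232, 0.973, -0.001], [0.003, -0.0, -1.0]]
contact_force: [-5.1, -1.4, 6.1]
grip_width: 0.714
gripper_force: 3.3
force [-2.5 -0.5  5.1]
scene r 287 [-0.075 -0.08   0.019] [0.017 0.022] slope -0.609
scene y 76 [ 0.032 -0.023  0.055] [0.049 0.164] slope -1.292
side r 0
side y 57 [0.015 0.014 0.065] [0.056 0.068] slope 0.325
block x [-0.051  0.009] 345
```

```bash
python3 -m inch '[[72,-0.005,0,0,0],[72,-0.005,0,0,0],[72,-0.005,0,0,0],[72,-0.005,0,0,0],[72,-0.005,0,0,0],[72,-0.005,0,0,0],[72,-0.004,0,0,0],[72,0,0,0,0]]'
python3 chk.py
```

```text
t: 7.38
tcp_pos: [0.546, -0.0484, -0.0186]
eef_rot: [[-0.973, -0.231, -0.001], [-0.231, 0.973, -0.001], [0.001, -0.001, -1.0]]
contact_force: [-2.1, -1.4, 5.0]
grip_width: 0.717
gripper_force: 2.5
force [-1.9 -0.9  4.8]
scene r 291 [-0.076 -0.079  0.019] [0.016 0.023] slope -0.048
scene y 0
side r 0
side y 62 [0.013 0.014 0.066] [0.056 0.068] slope 0.388
block x [-0.017  0.043] 327
```

```bash
python3 -m inch '[[72,-0.003,0,0,0],[72,-0.002,0,0,0],[72,-0.001,0,0,0],[72,0,0,0,0]]'
python3 -m inch '[[72,-0.0015,0,0,0],[72,-0.0015,0,0,0],[72,0,0,0,0]]'
python3 chk.py
```

```text
t: 7.82
tcp_pos: [0.5511, -0.0468, -0.0187]
eef_rot: [[-0.973, -0.231, -0.002], [-0.231, 0.973, -0.001], [0.002, -0.0, -1.0]]
contact_force: [-4.5, -1.6, 5.6]
grip_width: 0.72
gripper_force: 3.0
t: 8.07
tcp_pos: [0.5535, -0.0461, -0.0188]
eef_rot: [[-0.973, -0.232, -0.003], [-0.232, 0.973, -0.001], [0.003, 0.0, -1.0]]
contact_force: [-4.6, -1.8, 6.1]
grip_width: 0.721
gripper_force: 4.2
force [-4.3 -1.9  5.6]
scene r 294 [-0.075 -0.079  0.019] [0.016 0.022] slope -0.034
scene y 1
side r 0
side y 71 [0.013 0.012 0.065] [0.056 0.068] slope 0.394
block x [-0.01   0.044] 273
```

```bash
python3 -m inch '[[72,-0.0015,0,0,0],[72,0,0,0,0]]'|grep -E 'tcp|cont'
python3 -m inch '[[72,-0.0015,0,0,0],[72,0,0,0,0]]'|grep -E 'tcp|cont'
python3 -m inch '[[72,-0.001,0,0,0],[72,0,0,0,0]]'|grep -E 'tcp|cont'
```

```text
tcp_pos: [0.5535, -0.0461, -0.0189]
contact_force: [-9.0, -3.4, 10.4]
tcp_pos: [0.5535, -0.046, -0.019]
contact_force: [-15.4, -4.1, 14.3]
tcp_pos: [0.5535, -0.046, -0.019]
contact_force: [-16.3, -4.8, 16.1]
```

The motion has stalled with the force rising. I'll verify that it's the block against the stop.

```bash
python3 - <<'E'
from h import *
p,d=capture('side');print(arm.get_obs()['contact_force'])
cv2.imwrite('pics/c3.png',cv2.convertScaleAbs(cv2.resize(p[205:295,230:370],(784,504),interpolation=2),alpha=1.4,beta=10))
E
```

```text
[-16.69330723  -5.45415814  15.96195787]
```

View pics/c3.png

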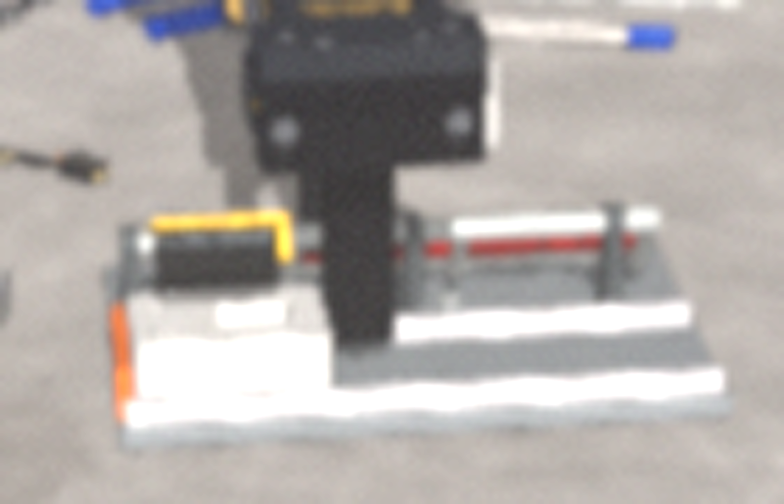

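The block is against the orange stop at crop column 133, its rear touches the finger at column 332, and the flap is open above it. I'll back off a few mm so friction can't lift the block, then rise.

```bash
python3 -m inch '[[72,0.004,0,0,0],[72,0.003,0,0,0],[72,0.002,0,0,0],[72,0,0,0,0]]'|grep -E 'tcp|cont'
python3 chk.py
python3 -m inch '[[72,0,0,-0.004,0],[72,0,0,-0.005,0],[72,0,0,-0.006,0],[72,0,0,-0.008,0],[72,0,0,-0.01,0],[72,0,0,-0.02,0],[72,0,0,-0.03,0],[72,0,0,-0.03,0]]'
python3 -m inch '[[72,0,0,-0.03,0],[72,0.03,0,-0.02,0],[72,0.03,0,0,0],[72,0.03,0,0,0],[72,0.03,0,0,0],[72,0,0,0,0],[72,0,0,0,0],[72,0,0,0,0]]'
python3 chk.py
python3 - <<'E'
from h import *
a=[cv2.resize(capture(n)[0][y:y+90,x:x+140],(600,386 if 0 else 290),interpolation=2) for n,x,y in(('side',230,205),('scene',250,210))]
cv2.imwrite('pics/c4.png',np.vstack(a))
E
```

```text
tcp_pos: [0.552, -0.0471, -0.0173]
contact_force: [2.8, 0.3, 4.5]
force [2.3 0.8 5.5]
scene r 288 [-0.076 -0.08   0.021] [0.018 0.024] slope -0.064
scene y 0
side r 0
side y 66 [0.013 0.014 0.064] [0.055 0.067] slope 0.42
block x [-0.01   0.044] 275
t: 9.82
tcp_pos: [0.5481, -0.0465, 0.0945]
eef_rot: [[-0.973, -0.231, -0.004], [-0.231, 0.973, 0.001], [0.003, 0.002, -1.0]]
contact_force: [-0.6, -0.2, 0.4]
grip_width: 0.717
gripper_force: 0.0
t: 10.48
tcp_pos: [0.4333, -0.0746, 0.1448]
eef_rot: [[-0.973, -0.231, 0.001], [-0.231, 0.973, 0.0], [-0.001, -0.0, -1.0]]
contact_force: [-0.5, 0.1, 0.1]
grip_width: 0.717
gripper_force: 0.0
force [-0.6  0.2  0.2]
scene r 268 [-0.067 -0.082  0.031] [0.027 0.035] slope -0.301
scene y 255 [ 0.018 -0.008  0.053] [0.048 0.058] slope 0.164
side r 261 [-0.063 -0.085  0.029] [0.027 0.031] slope -0.119
side y 190 [0.021 0.005 0.052] [0.045 0.055] slope 0.13
block x [-0.01   0.044] 188
```

View pics/c4.png

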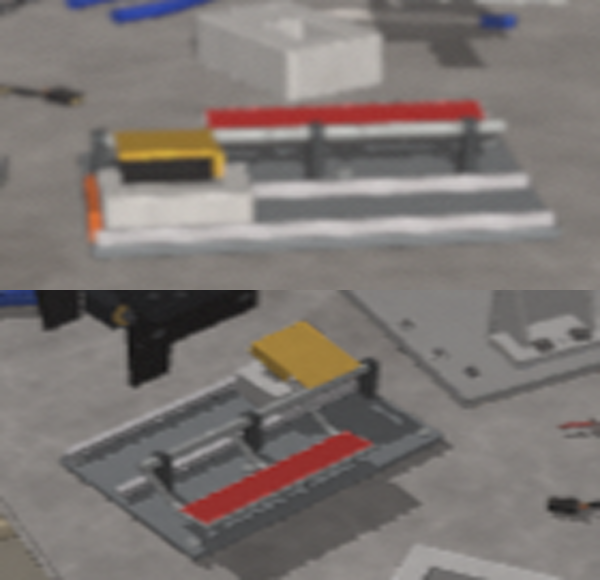

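The block is home against the stop at (100,210), the flap rests on it at about 0.19 rad (tread z≈0.030), and the arm is clear. I'm handing it in.

```bash
python3 -c "
from plant import finish_job
print(finish_job())"
```

```text
the job is handed in; nothing more can be done
None
```

I handed the job in at about 10.5 s of simulated time: in the last pictures the block is home against the orange stop, the released flap rests on it at roughly 0.19 rad, and the arm is clear; `finish_job()` gave no verdict.

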